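# Close sample jars in the treadle press

### The job

Close the lids of all the sample jars on the bench in the lid press: stand every jar in the press's drawer, push the drawer fully home, press the red treadle right down to its stop so that the press (never the gripper) pushes all the lids home, and let it spring back. Then pull the drawer out, stand all the jars upright in the blue tray, and push the empty drawer fully home again. Leave the flask, the bowl and the petri dishes where they are.

Things in the scene. Friction and masses are not known exactly. Their poses are not given: they have to be found in the camera images.
- jar_a_mid (a point): the sample jar with the red lid (it may be absent from a run): clear glass, 46 mm across and 58 mm tall, paper band, 130 to 250 g; its red lid is 47 mm across, 10 mm thick, its top 76 mm above the jar's base while proud, 68 mm when home. This point is on the jar's axis, 34 mm above its base, a good height to grip; z up when it stands
- lid_a (a joint): how far the red lid has been pushed onto its jar, m: 0 = standing proud by 8 mm, 0.008 = hard down. It stays where it is left and needs about 5 N to move
- jar_b_mid (a point): the sample jar with the yellow lid (it may be absent from a run): clear glass, 46 mm across and 58 mm tall, paper band, 130 to 250 g; its yellow lid is 47 mm across, 10 mm thick, its top 76 mm above the jar's base while proud, 68 mm when home. This point is on the jar's axis, 34 mm above its base, a good height to grip; z up when it stands
- lid_b (a joint): how far the yellow lid has been pushed onto its jar, m: 0 = standing proud by 8 mm, 0.008 = hard down. It stays where it is left and needs about 5 N to move
- jar_c_mid (a point): the sample jar with the green lid (it may be absent from a run): clear glass, 46 mm across and 58 mm tall, paper band, 130 to 250 g; its green lid is 47 mm across, 10 mm thick, its top 76 mm above the jar's base while proud, 68 mm when home. This point is on the jar's axis, 34 mm above its base, a good height to grip; z up when it stands
- lid_c (a joint): how far the green lid has been pushed onto its jar, m: 0 = standing proud by 8 mm, 0.008 = hard down. It stays where it is left and needs about 5 N to move
- jar_d_mid (a point): the sample jar with the blue lid (it may be absent from a run): clear glass, 46 mm across and 58 mm tall, paper band, 130 to 250 g; its blue lid is 47 mm across, 10 mm thick, its top 76 mm above the jar's base while proud, 68 mm when home. This point is on the jar's axis, 34 mm above its base, a good height to grip; z up when it stands
- lid_d (a joint): how far the blue lid has been pushed onto its jar, m: 0 = standing proud by 8 mm, 0.008 = hard down. It stays where it is left and needs about 5 N to move
- drawer (a joint): opening of the press's sliding drawer, m: 0 = fully home against its stop, 0.17 = fully out towards the robot. It slides along the x axis of drawer_floor (that axis points into the press), with about 2 N of friction, and stays where it is left
- press: the lid press, a fixed white cabinet with a blue band; origin on the bench below the middle of its front face. x points into the press, y left as seen from the robot. The front face is 364 mm wide and 205 mm tall, the body 200 mm deep. The drawer's opening reaches from the bench to 108 mm above it; inside hangs the steel pressing plate. The treadle stands at its left
- drawer_floor (a point): middle of the drawer's floor, upper surface, 20 mm above the bench; moves with the drawer: x = 0.052 - joint in the press's frame. Axes as the press. Floor 102 mm (x) by 300 mm (y), three equal bays centred at y = -0.10, 0, +0.10, parted by ribs 8 mm high, 4 mm thick; each holds one jar. The blue front panel is 64 mm off, towards the robot, its top 46 mm above the bench
- drawer_post (a point): the drawer's handle: a black upright post 18 mm across on a tongue, 122 mm from drawer_floor towards the robot; its top is 86 mm above the bench, its foot 27 mm. This point is on its axis 60 mm above the bench. Axes as the press. With the drawer home it is 70 mm in front of the press's front face
- treadle (a joint): angle of the press's spring treadle, rad: 0 = up at rest, 0.25 = down on its stop; springs back up when let go. It lowers the pressing plate in step, which meets proud lids at about 0.6 of the travel and has them home only at the stop. The pad takes about 5 N to start and up to about 20 N at the stop
- treadle_pad (a point): middle of the top of the treadle's red ribbed pad, 85 mm (x) by 72 mm (y), left of the press; moves with it: 79 mm above the bench at rest, 40 mm when down. x points along the treadle to its hinge, 160 mm away at 70 mm above the bench, so the pad sinks in an arc and tilts by 0.25 rad
- tray_floor (a point): middle of the inner floor of the blue tray, fixed to the bench at the robot's right; this point is 5 mm above the bench. The inside is 120 mm (x) by 280 mm (y); walls 5 mm thick rise 10 mm above the floor. z up
- flask: bystander: a green glass conical flask, 76 mm across the foot, 118 mm tall; origin at the middle of its underside
- bowl: bystander: a clear glass bowl of vegetables, 130 mm across, 60 mm tall; origin at the middle of its underside
- dishes: bystander: a stack of three petri dishes, 88 mm across, 42 mm tall; origin at the middle of its underside

How it is judged:
On the way, in this order (a step that is already met when the one before it is completed fails the run):
1. every jar stands in the drawer, lids still proud, and the drawer is fully home (x of jar_a_mid in the frame of drawer_floor between -0.05 and 0.05 m and y of jar_a_mid in the frame of drawer_floor between -0.15 and 0.15 m and z of jar_a_mid in the frame of drawer_floor between 0.028 and 0.04 m and angle between each of jar_a_mid, jar_b_mid, jar_c_mid, jar_d_mid's own z axis and vertical below 0.12 rad and x of jar_b_mid in the frame of drawer_floor between -0.05 and 0.05 m and y of jar_b_mid in the frame of drawer_floor between -0.15 and 0.15 m and z of jar_b_mid in the frame of drawer_floor between 0.028 and 0.04 m and x of jar_c_mid in the frame of drawer_floor between -0.05 and 0.05 m and y of jar_c_mid in the frame of drawer_floor between -0.15 and 0.15 m and z of jar_c_mid in the frame of drawer_floor between 0.028 and 0.04 m and x of jar_d_mid in the frame of drawer_floor between -0.05 and 0.05 m and y of jar_d_mid in the frame of drawer_floor between -0.15 and 0.15 m and z of jar_d_mid in the frame of drawer_floor between 0.028 and 0.04 m and value of joint each of lid_a, lid_b, lid_c, lid_d below 0.003 m and value of joint drawer below 0.005 m), for 0.2 s.
2. with the drawer home the treadle is down on its stop, and all the lids are home (value of joint drawer below 0.005 m and value of joint treadle above 0.235 rad and x of jar_a_mid in the frame of drawer_floor between -0.05 and 0.05 m and y of jar_a_mid in the frame of drawer_floor between -0.15 and 0.15 m and z of jar_a_mid in the frame of drawer_floor between 0.028 and 0.04 m and angle between each of jar_a_mid, jar_b_mid, jar_c_mid, jar_d_mid's own z axis and vertical below 0.12 rad and x of jar_b_mid in the frame of drawer_floor between -0.05 and 0.05 m and y of jar_b_mid in the frame of drawer_floor between -0.15 and 0.15 m and z of jar_b_mid in the frame of drawer_floor between 0.028 and 0.04 m and x of jar_c_mid in the frame of drawer_floor between -0.05 and 0.05 m and y of jar_c_mid in the frame of drawer_floor between -0.15 and 0.15 m and z of jar_c_mid in the frame of drawer_floor between 0.028 and 0.04 m and x of jar_d_mid in the frame of drawer_floor between -0.05 and 0.05 m and y of jar_d_mid in the frame of drawer_floor between -0.15 and 0.15 m and z of jar_d_mid in the frame of drawer_floor between 0.028 and 0.04 m and value of joint each of lid_a, lid_b, lid_c, lid_d above 0.006 m), for 0.1 s.
3. every jar stands upright in the blue tray, lid home (x of jar_a_mid in the frame of tray_floor between -0.06 and 0.06 m and y of jar_a_mid in the frame of tray_floor between -0.14 and 0.14 m and z of jar_a_mid in the frame of tray_floor between 0.028 and 0.04 m and angle between each of jar_a_mid, jar_b_mid, jar_c_mid, jar_d_mid's own z axis and vertical below 0.12 rad and x of jar_b_mid in the frame of tray_floor between -0.06 and 0.06 m and y of jar_b_mid in the frame of tray_floor between -0.14 and 0.14 m and z of jar_b_mid in the frame of tray_floor between 0.028 and 0.04 m and x of jar_c_mid in the frame of tray_floor between -0.06 and 0.06 m and y of jar_c_mid in the frame of tray_floor between -0.14 and 0.14 m and z of jar_c_mid in the frame of tray_floor between 0.028 and 0.04 m and x of jar_d_mid in the frame of tray_floor between -0.06 and 0.06 m and y of jar_d_mid in the frame of tray_floor between -0.14 and 0.14 m and z of jar_d_mid in the frame of tray_floor between 0.028 and 0.04 m and value of joint each of lid_a, lid_b, lid_c, lid_d above 0.006 m), for 0.2 s.
At the end, for the whole second after the job is handed in: every jar stands upright (within 0.12 rad) and at rest on the blue tray's floor, its lid at least 6 mm down; the drawer is home (open by less than 5 mm) and the treadle is up (below 0.03 rad) (all of step 3 and angular speed of each of jar_a, jar_b, jar_c, jar_d below 0.2 rad/s and linear speed of each of jar_a, jar_b, jar_c, jar_d below 0.02 m/s and value of joint drawer below 0.005 m and value of joint treadle below 0.03 rad); the robot touches nothing.
It fails at once if the flask is pushed more than 30 mm (distance of flask from where it was at the start of the episode above 0.03 m).
It fails at once if the bowl is pushed more than 30 mm (distance of bowl from where it was at the start of the episode above 0.03 m).
It fails at once if the dishes is pushed more than 30 mm (distance of dishes from where it was at the start of the episode above 0.03 m).
Of jar_a, jar_b, jar_c, jar_d only 2 to 3 are there at a start; the rules pass over those that are not, and their reading is None.
At some moment in a run one of jar_a, jar_b, jar_c, jar_d may be knocked a few centimetres aside while the robot is not near it.
It also fails if it takes over 210 s, if anything falls off the work surface, if the arm or the gripper's body presses on something with over 40 N, if the wrist force passes 120 N, or if a joint passes its speed limit or range.

### The arm

A 6-joint arm with a two-finger parallel gripper is mounted at the origin on the work surface. World frame = base frame: x ahead of the robot, y to its left, z up, the work surface at z = 0. Lengths are in m, angles in rad, forces in N, time in s.
With the tool pointing down it reaches from about 0.375 to 0.9 m from the base axis. Payload 3.1 kg.
Tool frame: the origin (TCP) lies midway between the tips of the shut fingers; the grasp point (between the pads) lies 19 mm behind it; z points along the fingers, y is the line along which they close (so a half turn about z gives the same grasp; the last joint's range is limited). The gripper opens to 87 mm and grips with 3 to 60 N. Pads are 19 mm wide; open, the fingers measure 117 mm over their backs; the gripper's body (75 mm by 190 mm) begins 51 mm behind the grasp point.
Start: joints at [-1.494, 0.527, 1.433, -0, 1.181, -0.178], TCP at [0.158, -0.605, 0.195] pointing down, gripper open.
Joint ranges: [-3.08, 3.08], [-0.75, 2.2], [0.22, 2.44], [-1.43, 4.57], [0, 2.65], [-2.85, 2.85]. Speed limits (rad/s): [2.79, 2.79, 3.14, 3.14, 3.14, 3.14].

### API

Orientations are given as a unit quaternion [w, x, y, z].
In Python, from bench import env gives the robot as it stands.
- The arm moves only by the shell command python3 -m inch 'ROWS' [FORCE]. ROWS is a JSON object of lists of equal length, an entry for each row: "translation": the shift along the tool's x, y, z in cm, a list of three; "angular": the turn, a rotation vector about the tool's x, y, z in degrees, a list of three; "fingers": the finger opening in cm, from 0 to 8.7. A call has 1 to 20 rows; each row is the pose to reach, as a shift and turn from the pose commanded when the call began, along the tool's axes at that moment; what a row does not reach only later rows make up. A row lasts 1/12 s, in which the tool goes at most 41.7 mm and 7.16 degrees, less where a joint would pass 70% of its speed; a pose out of reach is approached as far as the arm can. A call with a gripper value outside its range is refused whole. The fingers move at their own pace and stop on an object; FORCE is the grip in N (left out, the last holds). Time passes only in rows, so rows that repeat a pose let the fingers close. It gives the time, the measured TCP pose, the force, the opening and the grip force at its end, in the units of the state.
- env.state(): the state, without advancing time (a new reading comes with each control period).
- env.snapshot(name): name is "side" or "top"; returns a dict with "img" (480x640x3 uint8, red, green, blue), "K" (3x3 intrinsics, pixels), "rvec" (rotation vector, rad) and "tvec" (3), from world to camera coordinates, as OpenCV has them. Camera axes: x right, y down, z forward; pixel columns grow to the right and rows downward; lengths in m; the calibration is good to about 2 mm. A picture is of the moment at which its call begins. There is no depth.
- env.close_job(): hands the job in; it is judged then, once.
The state is a dict: "time_s": time; "qpos": joint angles; "joint_velocities": joint speeds; "effort": joint torques, N m; "ee_pos": TCP position; "tcp_rot": TCP orientation; "wrist_force": force on the tool from outside, world axes, zero at the start; "torque": the same for the moment, N m; "gripper_width": opening from 0.0 (shut) to 1.0 (fully open); "grasp_force": force on a finger pad.
Only numpy, scipy, OpenCV 4.12 (cv2) and the standard library are available. Lean on these libraries where they do the work, as an engineer would, in place of code of your own. Each camera call takes 0.05 s, during which the arm holds its last target. There are 200 camera calls.

## Working session

There is one attempt and no reset: what is moved stays moved. The work goes in short steps, Python scripts to look and compute and a shell command to move; the robot and the scene stay as the last step left them, time stands still between calls to the robot, and variables do not carry over. Pictures are saved under pics/ and viewed, at most 16 in all, crops included, and the job is handed in when it is done.

```bash
ls; mkdir -p pics; python3 - <<'E'
from bench import env
import cv2
s=env.state();print(s)
for n in("top","side"):
    d=env.snapshot(n);cv2.imwrite(f"pics/{n}0.png",d["img"][...,::-1]);print(n,d["K"],d["rvec"],d["tvec"])
E
```

```text
pics
{'time_s': 0.0, 'qpos': array([-1.49352634e+00,  5.28458851e-01,  1.43387983e+00, -1.13929721e-05,
        1.18135684e+00, -1.78519494e-01]), 'joint_velocities': array([ 1.21560511e-03,  1.67358995e-05, -8.34294284e-04, -1.34058551e-03,
       -5.93137696e-04, -8.73669497e-04]), 'effort': array([ 8.84348683e-04, -4.40039313e+01, -1.76589757e+01,  6.33105473e-02,
        5.79586742e-02, -1.57627924e-04]), 'ee_pos': array([ 0.15808393, -0.60388466,  0.19408331]), 'tcp_rot': array([-1.05035245e-03,  9.91831785e-01,  1.27548443e-01,  4.79448796e-05]), 'wrist_force': array([-0.77907237,  0.32017951, -0.89490174]), 'torque': array([ 0.0066611 ,  0.04013978, -0.00118033]), 'grasp_force': 0.0, 'gripper_width': 0.9973859836518284}
top [[526.95607149   0.         315.59464027]
 [  0.         526.95607149 237.45343016]
 [  0.           0.           1.        ]] [ 2.14204372 -2.1848015   0.12216858] [0.04679677 0.54687888 1.21664146]
side [[609.15403509   0.         316.02143087]
 [  0.         609.15403509 240.73867066]
 [  0.           0.           1.        ]] [ 0.35733313 -2.82145426  1.14241798] [0.54203432 0.1312919  1.38552828]
```

View pics/top0.png

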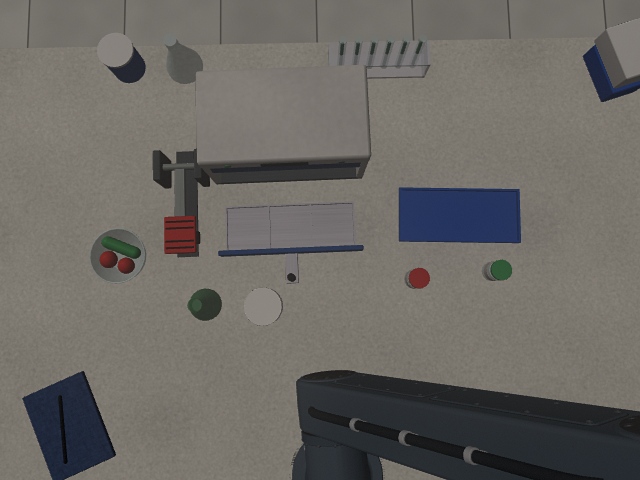

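View pics/side0.png

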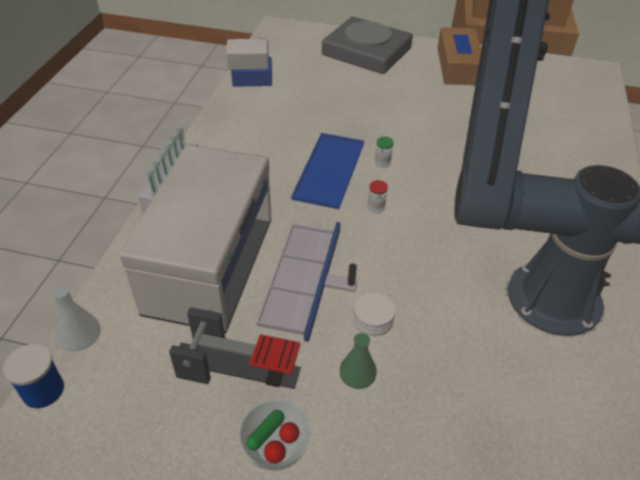

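The top view shows a red jar at about (419,277) and a green one at (501,269). The tray is at (460,215), the open drawer at (290,228) with its post at (291,277), and the dishes at (263,306). The treadle pad is at (180,235). The side view agrees, with red at (378,187) and green at (385,143). I'll turn these into positions now.

```bash
cat > h.py <<'E'
from bench import env
import cv2, numpy as np
def P(d):
    R=cv2.Rodrigues(np.array(d["rvec"],float))[0]; return R,np.array(d["tvec"],float).ravel(),np.array(d["K"],float)
def w(d,uv,z):
    R,t,K=P(d); r=R.T@np.linalg.solve(K,[uv[0],uv[1],1.]); c=-R.T@t
    return c+r*(z-c[2])/r[2]
def px(d,X):
    R,t,K=P(d); q=K@(R@np.array(X,float)+t); return q[:2]/q[2]
def blobs(d,lo,hi,amin=30):
    h=cv2.cvtColor(d["img"],cv2.COLOR_RGB2HSV); m=cv2.inRange(h,np.array(lo),np.array(hi))
    n,_,s,c=cv2.connectedComponentsWithStats(m)
    return [(c[i].round(1).tolist(),int(s[i,4]),s[i,:4].tolist()) for i in range(1,n) if s[i,4]>=amin]
COL=dict(red=[(0,150,60),(6,255,255)],yel=[(20,120,60),(35,255,255)],green=[(50,110,40),(80,255,255)],blue=[(100,130,40),(125,255,255)])
def inv(X): # world shift (m) -> tool axes cm
    from scipy.spatial.transform import Rotation as Ro
    s=env.state(); q=s["tcp_rot"]; R=Ro.from_quat([q[1],q[2],q[3],q[0]])
    return (R.inv().apply(np.array(X)-s["ee_pos"])*100).round(2)
E
python3 - <<'E'
from h import *
np.set_printoptions(precision=4,suppress=True)
for n in("top","side"):
    d=env.snapshot(n)
    print(n)
    for k,v in COL.items():
        for b in blobs(d,*v): print(k,b,w(d,b[0],.076))
    if n=="top":
        for nm,uv,z in[("post",(291.5,277),.086),("bow",(118,256),.03),("flask",(205,305),.02),("dish",(263,306),.042),
          ("panelL",(219,254),.046),("panelR",(363,248),.046),("cabBL",(196,71),.205),("cabFL",(197,160),.205),("cabFR",(369,157),.205),("floorTL",(228,208),.02),("floorTR",(353,204),.02),
          ("trTL",(399,188),.015),("trTR",(519,190),.015),("trBR",(520,242),.015),("trBL",(399,241),.015),
          ("padTL",(165,217),.079),("padTR",(196,217),.079),("padBR",(196,252),.079),("padBL",(165,254),.079)]: print(nm,w(d,uv,z))
    else:
        for nm,uv,z in[("post",(352,266),.086),("dish",(375,306),.042),("flask",(362,338),.118)]: print(nm,w(d,uv,z))
E
```

```text
top
red ([179.5, 234.0], 855, [164, 216, 31, 37]) [0.5567 0.3466 0.076 ]
red ([105.4, 257.7], 125, [100, 251, 13, 15]) [0.5058 0.5144 0.076 ]
red ([123.3, 263.9], 119, [118, 258, 12, 14]) [0.4909 0.4735 0.076 ]
red ([418.9, 277.5], 313, [409, 268, 20, 20]) [ 0.4468 -0.1957  0.076 ]
green ([500.9, 266.6], 153, [492, 260, 20, 19]) [ 0.4678 -0.3825  0.076 ]
blue ([602.7, 70.5], 615, [584, 45, 56, 49]) [ 0.9264 -0.6506  0.076 ]
blue ([459.1, 215.1], 6181, [400, 188, 121, 54]) [ 0.5876 -0.2938  0.076 ]
post [0.4533 0.0918 0.086 ]
bow [0.513  0.5032 0.03  ]
flask [0.3941 0.2995 0.02  ]
dish [0.3894 0.1607 0.042 ]
panelL [0.5116 0.2618 0.046 ]
panelR [ 0.519  -0.0741  0.046 ]
cabBL [0.8865 0.2816 0.205 ]
cabFL [0.6942 0.2784 0.205 ]
cabFR [ 0.6934 -0.0776  0.205 ]
floorTL [0.6243 0.2451 0.02  ]
floorTR [ 0.6281 -0.0556  0.02  ]
trTL [ 0.666  -0.1685  0.015 ]
trTR [ 0.6553 -0.4588  0.015 ]
trBR [ 0.5288 -0.4532  0.015 ]
trBL [ 0.537  -0.1636  0.015 ]
padTL [0.5961 0.3793 0.079 ]
padTR [0.5947 0.3084 0.079 ]
padBR [0.5144 0.308  0.079 ]
padBL [0.5113 0.3783 0.079 ]
side
red ([378.0, 186.6], 153, [370, 181, 17, 12]) [ 0.447  -0.1889  0.076 ]
red ([274.2, 354.5], 1177, [250, 335, 49, 39]) [0.5554 0.3523 0.076 ]
red ([288.4, 432.3], 266, [280, 423, 18, 19]) [0.4849 0.5    0.076 ]
red ([273.9, 451.7], 321, [265, 442, 19, 21]) [0.4992 0.5403 0.076 ]
green ([384.2, 142.1], 104, [378, 138, 14, 9]) [ 0.4628 -0.3752  0.076 ]
green ([264.1, 429.9], 558, [247, 411, 36, 39]) [0.5274 0.5064 0.076 ]
blue ([462.1, 43.6], 217, [454, 35, 17, 18]) [ 0.3012 -0.9834  0.076 ]
blue ([253.0, 70.6], 59, [233, 68, 37, 5]) [ 0.9211 -0.631   0.076 ]
blue ([328.2, 171.1], 3014, [293, 135, 69, 72]) [ 0.5817 -0.2153  0.076 ]
blue ([41.7, 390.0], 1033, [15, 366, 48, 41]) [0.9458 0.5339 0.076 ]
post [0.4549 0.0978 0.086 ]
dish [0.3891 0.1588 0.042 ]
flask [0.3953 0.3008 0.118 ]
```

```bash
python3 - <<'E'
import cv2
a=cv2.imread("pics/top0.png")[140:330,150:440]; b=cv2.imread("pics/side0.png")[120:400,150:420]
a=cv2.resize(a,None,fx=2.7,fy=2.7,interpolation=2); cv2.imwrite("pics/topc.png",a)
E
```

```text
(no output)
```

View pics/topc.png

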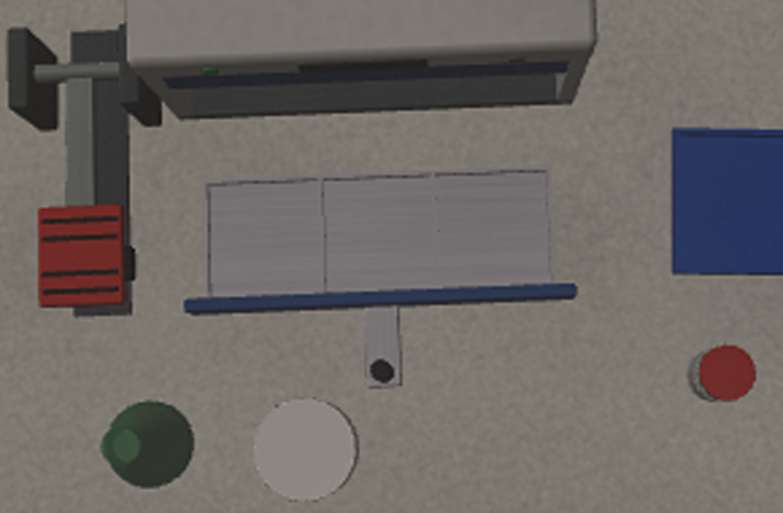

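The drawer is fully out: floor centre at about (0.576, 0.096), yaw about 1.1°, post at (0.4545, 0.0945). I'll move above the red jar, align the yaw with the press and look again.

```bash
python3 - <<'E'
from h import *
print(inv([.447,-.194,.19]))
d=env.snapshot("top"); print(w(d,(502,269.5),.076), w(d,(419,278),.076))
E
```

```text
[ 38.32 -32.37   0.5 ]
[ 0.46119842 -0.38460895  0.076     ] [ 0.44571479 -0.1958984   0.076     ]
```

```bash
python3 -m inch '{"translation":[[38.3,-32.4,0.5],[38.3,-32.4,0.5],[38.3,-32.4,0.5],[38.3,-32.4,0.5],[38.3,-32.4,0.5],[38.3,-32.4,0.5],[38.3,-32.4,0.5],[38.3,-32.4,0.5],[38.3,-32.4,0.5],[38.3,-32.4,0.5],[38.3,-32.4,0.5],[38.3,-32.4,0.5],[38.3,-32.4,0.5],[38.3,-32.4,0.5],[38.3,-32.4,0.5],[38.3,-32.4,0.5]],"angular":[[0,0,13.5],[0,0,13.5],[0,0,13.5],[0,0,13.5],[0,0,13.5],[0,0,13.5],[0,0,13.5],[0,0,13.5],[0,0,13.5],[0,0,13.5],[0,0,13.5],[0,0,13.5],[0,0,13.5],[0,0,13.5],[0,0,13.5],[0,0,13.5]],"fingers":[7,7,7,7,7,7,7,7,7,7,7,7,7,7,7,7]}' 30
python3 - <<'E'
from h import *
s=env.state();print(s["ee_pos"],s["tcp_rot"],s["qpos"])
d=env.snapshot("side");cv2.imwrite("pics/side1.png",d["img"][...,::-1])
e=env.snapshot("top");cv2.imwrite("pics/tb1.png",np.hstack([cv2.resize(x["img"],(400,300))[...,::-1] for x in (d,e)]))
for k in("red","yel","green"):
    for b in blobs(d,*COL[k]): print(k,b,w(d,b[0],.076))
print(inv([.446,-.195,.015]),px(d,[.446,-.194,.034]))
E
```

```text
time_s: 1.58
ee_pos: [0.4462, -0.1954, 0.19]
tcp_rot: [0.0, 1.0, 0.009, -0.0]
wrist_force: [0.3, 0.9, 1.5]
gripper_width: 0.802
grasp_force: 0.0
[ 0.44624793 -0.19535327  0.19004334] [ 1.99989781e-04  9.99955590e-01  9.42174417e-03 -9.21114385e-05] [-6.42216567e-01  3.50132513e-01  1.77618376e+00 -5.05840213e-04
  1.01518033e+00  9.10002785e-01]
red ([378.0, 186.5], 153, [370, 181, 17, 12]) [ 0.44711175 -0.18929247  0.076     ]
red ([274.2, 354.6], 1171, [250, 335, 49, 39]) [0.55533463 0.35254859 0.076     ]
red ([288.4, 432.3], 266, [280, 423, 18, 19]) [0.484866   0.50001206 0.076     ]
red ([273.9, 451.6], 320, [265, 442, 19, 21]) [0.4992675  0.54017116 0.076     ]
green ([264.0, 429.9], 560, [247, 411, 36, 39]) [0.52761205 0.50643815 0.076     ]
[-0.   -0.08 17.5 ] [377.28231301 197.82529694]
```

View pics/tb1.png

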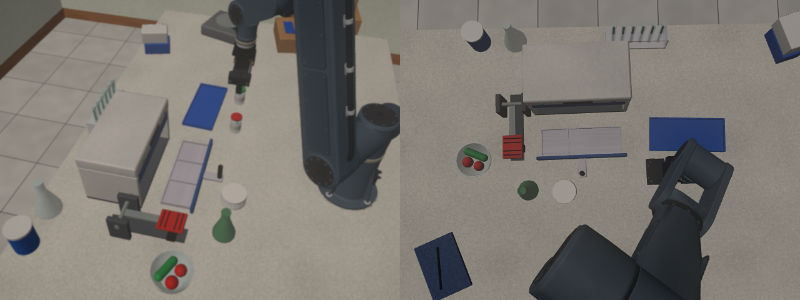

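Both views together show only the red and green jars, with nothing where the arm stood before. Next I descend on red, grip and lift.

```bash
python3 -m inch '{"translation":[[0,0,4],[0,0,8],[0,0,12],[0,0,15],[0,0,17],[0,0,17.5],[0,0,17.5],[0,0,17.5],[0,0,17.5],[0,0,17.5],[0,0,17.5],[0,0,17.5],[0,0,17.5],[0,0,17.5],[0,0,17.5]],"angular":[[0,0,0],[0,0,0],[0,0,0],[0,0,0],[0,0,0],[0,0,0],[0,0,0],[0,0,0],[0,0,0],[0,0,0],[0,0,0],[0,0,0],[0,0,0],[0,0,0],[0,0,0]],"fingers":[7,7,7,7,7,7,7,4,4,4,4,4,4,4,4]}' 25
python3 - <<'E'
from h import *
print(env.state()["gripper_width"]*87, inv([.5765-.002,-.004+.0,.16]),inv([.574,-.003,.038]))
E
```

```text
time_s: 2.93
ee_pos: [0.4472, -0.1943, 0.016]
tcp_rot: [0.0, 1.0, 0.01, 0.001]
wrist_force: [0.7, 1.8, 7.0]
gripper_width: 0.521
grasp_force: 24.6
45.30303186993169 [ 13.13 -18.76 -14.4 ] [ 13.07 -18.87  -2.2 ]
```

```bash
python3 -m inch '{"translation":[[0,0,-4],[0,0,-8],[0,0,-11],[3,-4,-11],[6,-8,-11],[9,-12,-11],[11,-16,-11],[12.5,-18,-11],[12.9,-18.8,-11],[12.9,-18.8,-10],[12.9,-18.8,-8],[12.9,-18.8,-6],[12.9,-18.8,-4],[12.9,-18.8,-3],[12.9,-18.8,-2.5],[12.9,-18.8,-2.2],[12.9,-18.8,-2.1],[12.9,-18.8,-2.1]],"angular":[[0,0,0],[0,0,0],[0,0,0],[0,0,0],[0,0,0],[0,0,0],[0,0,0],[0,0,0],[0,0,0],[0,0,0],[0,0,0],[0,0,0],[0,0,0],[0,0,0],[0,0,0],[0,0,0],[0,0,0],[0,0,0]],"fingers":[4,4,4,4,4,4,4,4,4,4,4,4,4,4,4,4,4,4]}'
python3 - <<'E'
from h import *
d=env.snapshot("side")
for k in("red","green"):
    for b in blobs(d,*COL[k])[:2]: print(k,b,w(d,b[0],.076),w(d,b[0],.096))
i=d["img"][100:360,220:460,::-1]; cv2.imwrite("pics/s2.png",cv2.resize(i,None,fx=2.2,fy=2.2))
E
```

```text
time_s: 4.43
ee_pos: [0.5725, -0.0041, 0.0366]
tcp_rot: [0.0, 1.0, 0.01, 0.001]
wrist_force: [0.5, 0.1, -2.1]
gripper_width: 0.523
grasp_force: 24.8
red ([274.2, 354.5], 1174, [250, 335, 49, 39]) [0.55540053 0.35233014 0.076     ] [0.55094948 0.36479086 0.096     ]
red ([288.4, 432.3], 266, [280, 423, 18, 19]) [0.484866   0.50001206 0.076     ] [0.48182091 0.50952903 0.096     ]
green ([384.3, 142.3], 114, [378, 138, 14, 10]) [ 0.46242404 -0.37442605  0.076     ] [ 0.45982629 -0.34747884  0.096     ]
green ([263.9, 429.9], 559, [247, 411, 36, 39]) [0.52778207 0.50648221 0.076     ] [0.52388153 0.5158702  0.096     ]
```

View pics/s2.png

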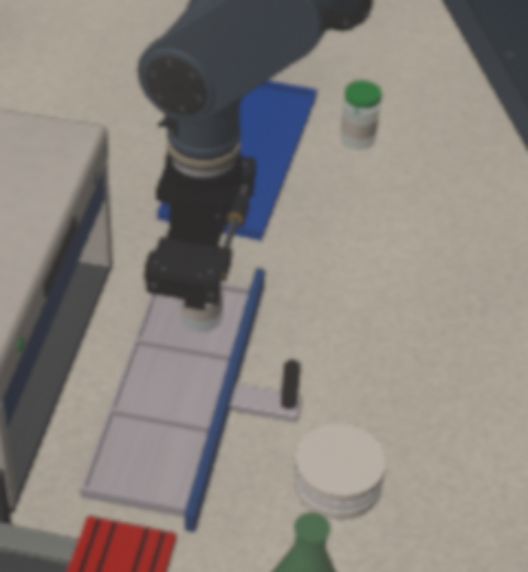

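Red stands in the right bay between the ribs, at about crop (200,315). I'll release it and lift.

```bash
python3 -m inch '{"translation":[[0,0,0],[0,0,0],[0,0,0],[0,0,0],[0,0,0],[0,0,-3],[0,0,-7],[0,0,-11],[0,0,-13],[0,0,-13]],"angular":[[0,0,0],[0,0,0],[0,0,0],[0,0,0],[0,0,0],[0,0,0],[0,0,0],[0,0,0],[0,0,0],[0,0,0]],"fingers":[6.8,6.8,6.8,6.8,6.8,6.8,6.8,6.8,6.8,6.8]}'
python3 - <<'E'
from h import *
print(inv([.461,-.383,.166]))
d=env.snapshot("side")
for b in blobs(d,*COL["red"])[:1]: print(b,w(d,b[0],.096))
E
```

```text
time_s: 5.32
ee_pos: [0.576, -0.0044, 0.1718]
tcp_rot: [0.001, 1.0, 0.01, 0.006]
wrist_force: [0.2, 1.0, -0.2]
gripper_width: 0.779
grasp_force: 0.0
[-12.27  37.62   0.53]
([311.2, 222.8], 196, [303, 216, 18, 14]) [5.71866860e-01 2.56411878e-04 9.60000000e-02]
```

```bash
python3 -m inch '{"translation":[[-1.2,4,0],[-2.4,8,0],[-3.6,12,0],[-4.8,16,0],[-6,20,0],[-7.2,24,0],[-8.4,28,0],[-10,32,0],[-11,35,0],[-11.8,37,0],[-11.8,37.6,0],[-11.8,37.6,0]],"angular":[[0,0,0],[0,0,0],[0,0,0],[0,0,0],[0,0,0],[0,0,0],[0,0,0],[0,0,0],[0,0,0],[0,0,0],[0,0,0],[0,0,0]],"fingers":[7,7,7,7,7,7,7,7,7,7,7,7]}'
python3 - <<'E'
from h import *
print(inv([.461,-.383,.015]))
d=env.snapshot("side")
for k in("red","green"):
    for b in blobs(d,*COL[k],20)[:2]: print(k,b,w(d,b[0],.076))
E
python3 -m inch '{"translation":[[0,0,4],[0,0,8],[0,0,11],[0,0,13.5],[0,0,14.7],[0,0,15.1],[0,0,15.1],[0,0,15.1],[0,0,15.1],[0,0,15.1],[0,0,15.1],[0,0,15.1],[0,0,15.1],[0,0,15.1]],"angular":[[0,0,0],[0,0,0],[0,0,0],[0,0,0],[0,0,0],[0,0,0],[0,0,0],[0,0,0],[0,0,0],[0,0,0],[0,0,0],[0,0,0],[0,0,0],[0,0,0]],"fingers":[7,7,7,7,7,7,7,4,4,4,4,4,4,4]}' 25
```

```text
time_s: 6.37
ee_pos: [0.4604, -0.383, 0.1642]
tcp_rot: [-0.001, 1.0, 0.009, -0.001]
wrist_force: [1.2, -0.0, -0.7]
gripper_width: 0.803
grasp_force: 0.0
[ 0.08  0.03 14.92]
red ([311.2, 222.8], 196, [303, 216, 18, 14]) [ 0.57674335 -0.01961839  0.076     ]
red ([274.2, 354.5], 1174, [250, 335, 49, 39]) [0.55540053 0.35233014 0.076     ]
green ([384.3, 142.0], 106, [378, 138, 14, 9]) [ 0.46264933 -0.37575744  0.076     ]
green ([264.0, 429.9], 558, [247, 411, 36, 39]) [0.52761205 0.50643815 0.076     ]
time_s: 7.58
ee_pos: [0.4618, -0.3819, 0.016]
tcp_rot: [0.0, 1.0, 0.01, 0.0]
wrist_force: [-0.7, 1.6, 5.9]
gripper_width: 0.528
grasp_force: 24.6
```

```bash
python3 -m inch '{"translation":[[0,0,-4],[0,0,-8],[0,0,-12],[0,0,-13.5],[0.8,-4,-13.5],[1.6,-8,-13.5],[2.5,-12,-13.5],[3.3,-16,-13.5],[4.2,-20,-13.5],[5,-24,-13.5],[5.8,-28,-13.5],[6.6,-32,-13.5],[7.5,-36,-13.5],[8.4,-40,-13.5],[9.2,-44,-13.5],[10,-48,-13.5],[11,-52,-13.5],[12,-55.5,-13.5],[12.4,-57.7,-13.5],[12.4,-57.7,-13.5]],"angular":[[0,0,0],[0,0,0],[0,0,0],[0,0,0],[0,0,0],[0,0,0],[0,0,0],[0,0,0],[0,0,0],[0,0,0],[0,0,0],[0,0,0],[0,0,0],[0,0,0],[0,0,0],[0,0,0],[0,0,0],[0,0,0],[0,0,0],[0,0,0]],"fingers":[4,4,4,4,4,4,4,4,4,4,4,4,4,4,4,4,4,4,4,4]}'
python3 -c "
from h import *
print(inv([.5735,.196,.036]))"
```

```text
time_s: 9.25
ee_pos: [0.5743, 0.2022, 0.1496]
tcp_rot: [-0.001, 1.0, 0.013, 0.001]
wrist_force: [1.1, 0.3, -2.9]
gripper_width: 0.524
grasp_force: 24.7
[-0.11  0.64 11.36]
```

```bash
python3 -m inch '{"translation":[[0,0,0],[0,0,3],[0,0,6],[0,0,8],[0,0,9],[0,0,9],[0,0,9]],"angular":[[0,0,0],[0,0,0],[0,0,0],[0,0,0],[0,0,0],[0,0,0],[0,0,0]],"fingers":[4,4,4,4,4,4,4]}'
python3 -c "
from h import *
print(inv([.5735,.196,.036]))"
```

```text
time_s: 9.83
ee_pos: [0.574, 0.1963, 0.06]
tcp_rot: [0.0, 1.0, 0.009, -0.0]
wrist_force: [-0.4, 0.2, -1.3]
gripper_width: 0.522
grasp_force: 24.7
[-0.05  0.03  2.4 ]
```

```bash
python3 -m inch '{"translation":[[0,0,1.2],[0,0,2],[0,0,2.4],[0,0,2.4],[0,0,2.4],[0,0,2.4],[0,0,2.4],[0,0,2.4],[0,0,-1],[0,0,-5],[0,0,-9],[0,0,-11],[0,0,-11],[0,0,-11]],"angular":[[0,0,0],[0,0,0],[0,0,0],[0,0,0],[0,0,0],[0,0,0],[0,0,0],[0,0,0],[0,0,0],[0,0,0],[0,0,0],[0,0,0],[0,0,0],[0,0,0]],"fingers":[4,4,4,4,7,7,7,7,7,7,7,7,7,7]}'
python3 - <<'E'
from h import *
print(inv([.4545,.0945,.17]))
d=env.snapshot("top")
for k in("red","green"):
    for b in blobs(d,*COL[k])[:4]: print(k,b,w(d,b[0],.096))
d=env.snapshot("side")
for k in("red","green"):
    for b in blobs(d,*COL[k])[:2]: print(k,b,w(d,b[0],.096))
i=d["img"][100:360,220:460,::-1]; cv2.imwrite("pics/s3.png",cv2.resize(i,None,fx=2.2,fy=2.2))
E
```

```text
time_s: 11.0
ee_pos: [0.5748, 0.1975, 0.1718]
tcp_rot: [-0.0, 1.0, 0.01, 0.002]
wrist_force: [0.5, -0.5, -0.1]
gripper_width: 0.803
grasp_force: 0.0
[-12.23  10.06   0.13]
red ([333.9, 223.0], 304, [324, 214, 20, 19]) [ 0.57223156 -0.00575443  0.096     ]
red ([191.8, 236.3], 90, [188, 229, 8, 15]) [0.54843722 0.31374961 0.096     ]
red ([105.3, 257.7], 121, [100, 251, 12, 15]) [0.50412673 0.50667418 0.096     ]
red ([123.5, 263.8], 122, [118, 258, 13, 14]) [0.48967704 0.46571956 0.096     ]
red ([311.5, 222.8], 202, [303, 216, 18, 15]) [5.71197868e-01 7.70074411e-05 9.60000000e-02]
red ([274.2, 354.5], 1180, [250, 335, 49, 39]) [0.55094948 0.36479086 0.096     ]
green ([286.8, 287.5], 261, [277, 280, 20, 17]) [0.5731151  0.20045646 0.096     ]
green ([264.0, 429.9], 557, [247, 411, 36, 39]) [0.5237149  0.51582702 0.096     ]
```

View pics/s3.png

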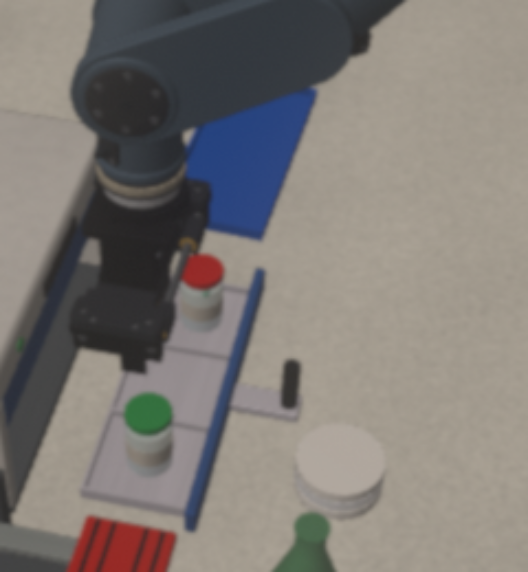

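Both jars are upright in the drawer, red in the right bay and green in the left. Next is the handle post.

```bash
python3 -m inch '{"translation":[[-4,3,0],[-7,6,0],[-10,8.5,0],[-12.2,10.1,0],[-12.2,10.1,0],[-12.2,10.1,0],[-12.2,10.1,3],[-12.2,10.1,6],[-12.2,10.1,9],[-12.2,10.1,11],[-12.2,10.1,12.5],[-12.2,10.1,12.9],[-12.2,10.1,12.9],[-12.2,10.1,12.9]],"angular":[[0,0,0],[0,0,0],[0,0,0],[0,0,0],[0,0,0],[0,0,0],[0,0,0],[0,0,0],[0,0,0],[0,0,0],[0,0,0],[0,0,0],[0,0,0],[0,0,0]],"fingers":[5.5,5.5,5.5,5.5,5.5,5.5,5.5,5.5,5.5,5.5,5.5,5.5,5.5,5.5]}'
python3 -m inch '{"translation":[[0,0,0],[0,0,0],[0,0,0],[0,0,0],[0,0,0],[0,0,0],[0,0,0],[0,0,0]],"angular":[[0,0,0],[0,0,0],[0,0,0],[0,0,0],[0,0,0],[0,0,0],[0,0,0],[0,0,0]],"fingers":[0.5,0.5,0.5,0.5,0.5,0.5,0.5,0.5]}' 20
```

```text
time_s: 12.27
ee_pos: [0.4547, 0.0943, 0.0408]
tcp_rot: [-0.0, 1.0, 0.01, 0.0]
wrist_force: [-0.6, 0.6, 0.1]
gripper_width: 0.629
grasp_force: 0.0
time_s: 12.93
ee_pos: [0.454, 0.0967, 0.0414]
tcp_rot: [-0.002, 1.0, 0.008, 0.0]
wrist_force: [0.5, 13.8, 2.6]
gripper_width: 0.199
grasp_force: 20.0
```

```bash
python3 -m inch '{"translation":[[0,-0.25,0],[0.3,-0.25,0],[0.8,-0.25,0],[1.5,-0.25,0],[2.4,-0.25,0],[3.4,-0.25,0],[4.4,-0.25,0],[5.4,-0.25,0],[6.4,-0.25,0],[7.4,-0.25,0],[8.4,-0.25,0],[8.8,-0.25,0],[9,-0.25,0],[9,-0.25,0]],"angular":[[0,0,0],[0,0,0],[0,0,0],[0,0,0],[0,0,0],[0,0,0],[0,0,0],[0,0,0],[0,0,0],[0,0,0],[0,0,0],[0,0,0],[0,0,0],[0,0,0]],"fingers":[0.5,0.5,0.5,0.5,0.5,0.5,0.5,0.5,0.5,0.5,0.5,0.5,0.5,0.5]}'
```

```text
time_s: 14.1
ee_pos: [0.5444, 0.0988, 0.0414]
tcp_rot: [-0.0, 1.0, 0.01, 0.001]
wrist_force: [-0.2, 3.9, 3.5]
gripper_width: 0.199
grasp_force: 20.0
```

```bash
python3 -m inch '{"translation":[[0.3,0,0],[0.9,0,0],[1.7,0,0],[2.6,0,0],[3.6,0,0],[4.6,0,0],[5.6,0,0],[6.4,0,0],[7,0,0],[7.4,0,0],[7.7,0,0],[7.9,0,0],[8.1,0,0],[8.2,0,0],[8.2,0,0],[8.2,0,0]],"angular":[[0,0,0],[0,0,0],[0,0,0],[0,0,0],[0,0,0],[0,0,0],[0,0,0],[0,0,0],[0,0,0],[0,0,0],[0,0,0],[0,0,0],[0,0,0],[0,0,0],[0,0,0],[0,0,0]],"fingers":[0.5,0.5,0.5,0.5,0.5,0.5,0.5,0.5,0.5,0.5,0.5,0.5,0.5,0.5,0.5,0.5]}'
```

```text
time_s: 15.43
ee_pos: [0.6207, 0.1005, 0.0413]
tcp_rot: [-0.0, 1.0, 0.01, -0.005]
wrist_force: [-8.6, 3.1, 10.9]
gripper_width: 0.203
grasp_force: 20.0
```

```bash
python3 -m inch '{"translation":[[0.2,0,0],[0.4,0,0],[0.6,0,0],[0.6,0,0],[0.6,0,0]],"angular":[[0,0,0],[0,0,0],[0,0,0],[0,0,0],[0,0,0]],"fingers":[0.5,0.5,0.5,0.5,0.5]}'
python3 - <<'E'
from h import *
d=env.snapshot("side")
i=d["img"][120:380,130:400,::-1]; cv2.imwrite("pics/s4.png",cv2.resize(i,None,fx=2.2,fy=2.2))
print(inv([.621,.1,.04]))
E
```

```text
time_s: 15.85
ee_pos: [0.6212, 0.1005, 0.041]
tcp_rot: [-0.0, 1.0, 0.011, -0.011]
wrist_force: [-16.3, 1.8, 16.4]
gripper_width: 0.197
grasp_force: 20.0
[-0.01  0.05  0.1 ]
```

View pics/s4.png

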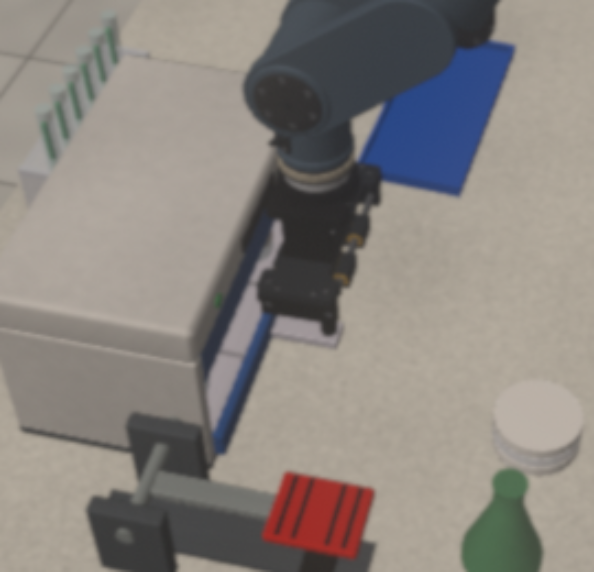

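```bash
python3 - <<'E'
from h import *
np.set_printoptions(precision=4,suppress=True)
d=env.snapshot("side")
for z in(.02,.027): a=w(d,(355.5,290),z);b=w(d,(284.5,276.8),z);print(a,b,b-a)
i=d["img"][200:345,215:300,::-1]; cv2.imwrite("pics/s5.png",cv2.resize(i,None,fx=4,fy=4,interpolation=2))
s0=cv2.imread("pics/side0.png")
for x in(.685,.68,.67): print(x,px(d,[x-.0046,.27,.046]))
E
```

```text
[0.4408 0.1079 0.02  ] [0.6055 0.1114 0.02  ] [0.1647 0.0034 0.    ]
[0.4401 0.1137 0.027 ] [0.6037 0.1171 0.027 ] [0.1636 0.0034 0.    ]
0.685 [228.8452 317.4082]
0.68 [231.1064 317.8989]
0.67 [235.6373 318.882 ]
```

View pics/s5.png

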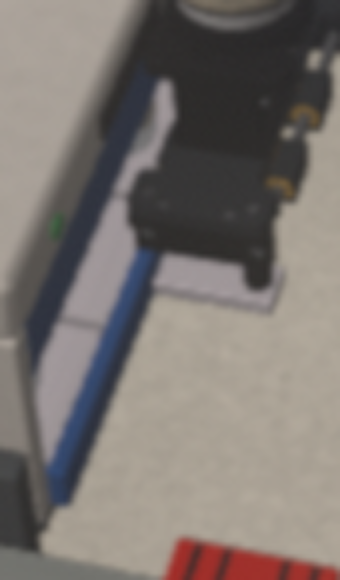

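```bash
python3 - <<'E'
from h import *
np.set_printoptions(precision=4,suppress=True)
d=env.snapshot("top")
for u in[(217.8,183.7),(363,178.1)]: print(w(d,u,0),w(d,u,.02))
E
python3 -m inch '{"translation":[[-0.4,0,0],[-0.4,0,0],[-0.4,0,0],[-0.4,0,0],[-0.4,0,0],[-0.4,0,0],[-0.4,0,0],[-0.4,0,-4],[-0.4,0,-8],[-0.4,0,-12],[-0.4,0,-16],[-0.4,0,-18],[-0.4,0,-18],[-0.4,0,-18]],"angular":[[0,0,0],[0,0,0],[0,0,0],[0,0,0],[0,0,0],[0,0,0],[0,0,0],[0,0,0],[0,0,0],[0,0,0],[0,0,0],[0,0,0],[0,0,0],[0,0,0]],"fingers":[0.5,0.5,4,4,4,4,4,4,4,4,4,4,4,4]}'
python3 -c "
from h import *
print(inv([.552,.345,.22]))"
```

```text
[0.6887 0.2734 0.    ] [0.6843 0.2696 0.02  ]
[ 0.6956 -0.0834  0.    ] [ 0.6911 -0.0815  0.02  ]
time_s: 17.17
ee_pos: [0.6288, 0.0997, 0.2225]
tcp_rot: [0.0, 1.0, 0.01, 0.002]
wrist_force: [0.0, 0.1, -0.5]
gripper_width: 0.463
grasp_force: 0.0
[ -7.18 -24.68   0.22]
```

The drawer is home. The press face at bench level is at x≈0.692, so the home post should be at 0.622, and it stopped at 0.621. Next I go above the treadle pad with the fingers shut.

```bash
python3 -m inch '{"translation":[[-1,-4,0],[-2,-8,0],[-4,-12,0],[-5,-16,0],[-6,-20,0],[-7,-23,0],[-7.5,-24.6,0],[-7.5,-24.6,0],[-7.5,-24.6,0],[-7.5,-24.6,4],[-7.5,-24.6,8],[-7.5,-24.6,11],[-7.5,-24.6,12.5],[-7.5,-24.6,12.5],[-7.5,-24.6,12.5]],"angular":[[0,0,0],[0,0,0],[0,0,0],[0,0,0],[0,0,0],[0,0,0],[0,0,0],[0,0,0],[0,0,0],[0,0,0],[0,0,0],[0,0,0],[0,0,0],[0,0,0],[0,0,0]],"fingers":[0,0,0,0,0,0,0,0,0,0,0,0,0,0,0]}'
python3 -c "
from h import *
print(inv([.552,.345,.04]))
d=env.snapshot('side');i=d['img'][200:420,130:400,::-1]; cv2.imwrite('pics/s6.png',cv2.resize(i,None,fx=2.2,fy=2.2))"
```

```text
time_s: 18.42
ee_pos: [0.5476, 0.3424, 0.0943]
tcp_rot: [0.001, 1.0, 0.009, -0.002]
wrist_force: [0.0, 0.3, -0.0]
gripper_width: 0.004
grasp_force: 0.0
[ 0.46 -0.26  5.43]
```

View pics/s6.png

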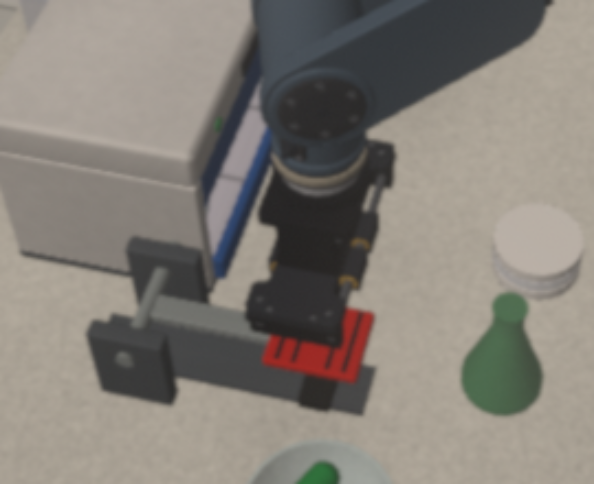

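The fingers hang over the red pad, clear of the press and flask. I'll press it down in steps.

```bash
python3 -m inch '{"translation":[[0,0,1],[0,0,1.5],[0.1,0,2],[0.1,0,2.5],[0.1,0,3],[0.2,0,3.5],[0.2,0,4],[0.2,0,4.4],[0.3,0,4.7],[0.3,0,5],[0.3,0,5.3],[0.3,0,5.5],[0.3,0,5.5],[0.3,0,5.5]],"angular":[[0,0,0],[0,0,0],[0,0,0],[0,0,0],[0,0,0],[0,0,0],[0,0,0],[0,0,0],[0,0,0],[0,0,0],[0,0,0],[0,0,0],[0,0,0],[0,0,0]],"fingers":[0,0,0,0,0,0,0,0,0,0,0,0,0,0]}'
python3 -m inch '{"translation":[[0,0,0.3],[0,0,0.5],[0,0,0.7],[0,0,0.7],[0,0,0.7]],"angular":[[0,0,0],[0,0,0],[0,0,0],[0,0,0],[0,0,0]],"fingers":[0,0,0,0,0]}'
```

```text
time_s: 19.63
ee_pos: [0.5496, 0.3444, 0.0414]
tcp_rot: [0.0, 1.0, 0.01, -0.001]
wrist_force: [-3.2, 0.5, 6.0]
gripper_width: 0.005
grasp_force: 3.0
time_s: 20.05
ee_pos: [0.5498, 0.3444, 0.0347]
tcp_rot: [0.0, 1.0, 0.01, -0.001]
wrist_force: [-2.5, -0.5, 6.7]
gripper_width: 0.005
grasp_force: 3.4
```

```bash
python3 -m inch '{"translation":[[0,0,0.2],[0,0,0.3],[0,0,0.3],[0,0,0.3]],"angular":[[0,0,0],[0,0,0],[0,0,0],[0,0,0]],"fingers":[0,0,0,0]}'
python3 -c "
from h import *
d=env.snapshot('side');i=d['img'][200:420,130:400,::-1]; cv2.imwrite('pics/s7.png',cv2.resize(i,None,fx=2.2,fy=2.2))"
```

```text
time_s: 20.38
ee_pos: [0.55, 0.3444, 0.0318]
tcp_rot: [0.0, 1.0, 0.01, -0.001]
wrist_force: [-2.9, 0.7, 7.3]
gripper_width: -0.001
grasp_force: 3.5
```

View pics/s7.png

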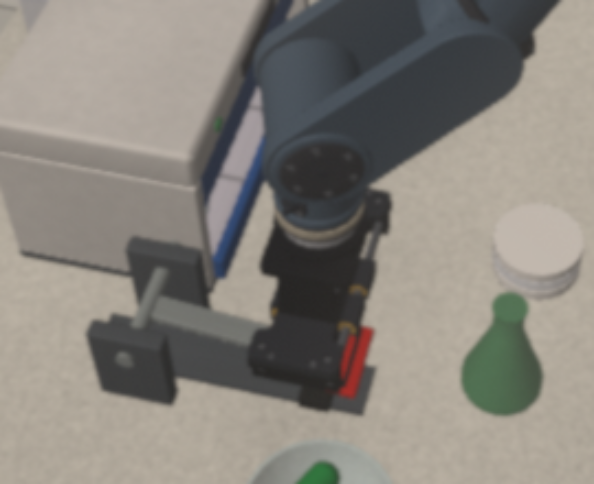

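The pad is clearly going down, but the force is still low and it has not reached the stop. I'll continue.

```bash
python3 -m inch '{"translation":[[0,0,0.2],[0,0,0.3],[0,0,0.4],[0,0,0.4]],"angular":[[0,0,0],[0,0,0],[0,0,0],[0,0,0]],"fingers":[0,0,0,0]}'
python3 -m inch '{"translation":[[0,0,0.2],[0,0,0.3],[0,0,0.4],[0,0,0.4]],"angular":[[0,0,0],[0,0,0],[0,0,0],[0,0,0]],"fingers":[0,0,0,0]}'
```

```text
time_s: 20.77
ee_pos: [0.5503, 0.3445, 0.0279]
tcp_rot: [0.0, 1.0, 0.01, -0.0]
wrist_force: [-3.0, -0.3, 6.4]
gripper_width: 0.002
grasp_force: 3.7
time_s: 21.1
ee_pos: [0.5507, 0.3445, 0.0248]
tcp_rot: [0.0, 1.0, 0.01, -0.0]
wrist_force: [-3.9, -1.5, 10.5]
gripper_width: 0.01
grasp_force: 5.5
```

```bash
python3 - <<'E'
from h import *
np.set_printoptions(precision=1,suppress=True)
d=env.snapshot('side');e=env.snapshot('top')
r=[b for b in blobs(d,*COL["red"],20)]; print(r); print(blobs(e,*COL["red"],20))
yaw=.0193; ux=np.array([np.cos(yaw),np.sin(yaw),0]); uy=np.array([-np.sin(yaw),np.cos(yaw),0])
c=np.array([.555,.345,0]); H=c+ux*.16+np.array([0,0,.07])
for th in(0,.1,.15,.2,.25,.35):
    f=lambda a,b: H+ (a*np.cos(th)+.009*np.sin(-th)*0)*ux*-1+ -a*np.sin(th)*np.array([0,0,1])+.009*np.array([0,0,1])+b*uy
    print(th,[px(d,f(a,b)) for a,b in((.2025,-.036),(.2025,.036))],[px(e,f(a,b)) for a,b in((.2025,-.036),(.2025,.036))])
i=d['img'][330:400,240:320,::-1]; cv2.imwrite('pics/s8.png',np.hstack([cv2.resize(i,None,fx=5,fy=5,interpolation=2),cv2.resize(cv2.imread("pics/side0.png")[330:400,240:320],None,fx=5,fy=5,interpolation=2)]))
E
```

```text
[([291.3, 367.9], 152, [284, 352, 14, 31]), ([287.4, 362.8], 51, [285, 355, 6, 17]), ([288.4, 432.3], 266, [280, 423, 18, 19]), ([273.9, 451.7], 321, [265, 442, 19, 21])]
[([194.1, 230.8], 103, [191, 223, 7, 17]), ([193.2, 250.7], 43, [186, 248, 13, 5])]
0 [array([301.2, 339.9]), array([292. , 370.7])] [array([195.9, 252.5]), array([164.2, 253.8])]
0.1 [array([300.7, 345.6]), array([291.6, 376.3])] [array([197.9, 252.8]), array([166.7, 254.1])]
0.15 [array([300.1, 348.3]), array([291. , 378.9])] [array([198.8, 252.7]), array([167.9, 253.9])]
0.2 [array([299.2, 351. ]), array([290.2, 381.5])] [array([199.8, 252.3]), array([169.1, 253.5])]
0.25 [array([298.2, 353.5]), array([289.2, 383.9])] [array([200.7, 251.7]), array([170.2, 252.8])]
0.35 [array([295.4, 358.2]), array([286.4, 388.4])] [array([202.4, 249.9]), array([172.4, 251. ])]
```

View pics/s8.png

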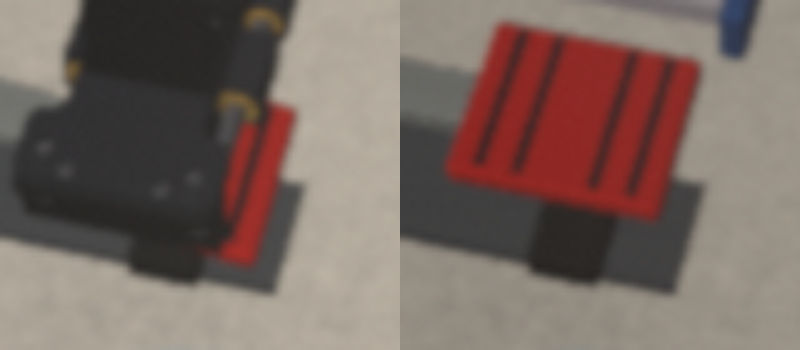

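The pad's edge moved about 9.5 px, which means the treadle is only at about 0.17 rad. The fit with the force says it isn't on the stop yet, so I'll press further in small steps while watching the force.

```bash
python3 -m inch '{"translation":[[0,0,0.2],[0,0,0.4],[0,0,0.4]],"angular":[[0,0,0],[0,0,0],[0,0,0]],"fingers":[0,0,0]}'
python3 -m inch '{"translation":[[0,0,0.2],[0,0,0.4],[0,0,0.4]],"angular":[[0,0,0],[0,0,0],[0,0,0]],"fingers":[0,0,0]}'
cat > th.py <<'E'
from h import *
d=env.snapshot('side'); r=[b for b in blobs(d,*COL["red"],20) if b[0][1]<410]; m=cv2.inRange(cv2.cvtColor(d["img"],cv2.COLOR_RGB2HSV),np.array((0,140,50)),np.array((8,255,255)))[320:405,240:320]
v,u=np.nonzero(m); print("red extent: max v",v.max()+320,"right corner",u.max()+240,(v[u>=u.max()-1]+320).min())
E
python3 th.py
```

```text
time_s: 21.45
ee_pos: [0.5511, 0.3445, 0.021]
tcp_rot: [-0.0, 1.0, 0.01, 0.0]
wrist_force: [-2.4, -1.9, 11.0]
gripper_width: 0.008
grasp_force: 5.6
time_s: 21.7
ee_pos: [0.5517, 0.3445, 0.0172]
tcp_rot: [-0.0, 1.0, 0.01, 0.001]
wrist_force: [-2.7, -1.8, 11.0]
gripper_width: 0.008
grasp_force: 5.7
red extent: max v 384 right corner 297 355
```

```bash
python3 -m inch '{"translation":[[0,0,0.2],[0,0,0.4],[0,0,0.4]],"angular":[[0,0,0],[0,0,0],[0,0,0]],"fingers":[0,0,0]}'
python3 -m inch '{"translation":[[0,0,0.2],[0,0,0.3],[0,0,0.3]],"angular":[[0,0,0],[0,0,0],[0,0,0]],"fingers":[0,0,0]}'
python3 th.py
```

```text
time_s: 22.0
ee_pos: [0.5524, 0.3446, 0.0135]
tcp_rot: [-0.0, 1.0, 0.01, 0.002]
wrist_force: [-1.9, -1.1, 12.5]
gripper_width: 0.006
grasp_force: 5.9
time_s: 22.25
ee_pos: [0.5527, 0.3446, 0.0124]
tcp_rot: [-0.0, 1.0, 0.01, 0.002]
wrist_force: [-4.7, -3.0, 21.4]
gripper_width: 0.001
grasp_force: 10.6
red extent: max v 385 right corner 296 356
```

```bash
python3 -m inch '{"translation":[[0,0,0.2],[0,0,0.3],[0,0,0.3],[0,0,0.3]],"angular":[[0,0,0],[0,0,0],[0,0,0],[0,0,0]],"fingers":[0,0,0,0]}'
python3 th.py
```

```text
time_s: 22.63
ee_pos: [0.5528, 0.3446, 0.0121]
tcp_rot: [-0.0, 1.0, 0.011, 0.002]
wrist_force: [-8.5, -5.7, 34.7]
gripper_width: 0.004
grasp_force: 17.7
red extent: max v 386 right corner 296 356
```

That's a hard stop: the force goes from 21 to 35 N for 0.3 mm of travel, and the red extent agrees with 0.25 rad. I'll raise the tool.

```bash
python3 -m inch '{"translation":[[0,0,-1],[0,0,-3],[0,0,-6],[0,0,-10],[0,0,-14],[0,0,-18],[0,0,-20],[0,0,-20],[0,0,-20]],"angular":[[0,0,0],[0,0,0],[0,0,0],[0,0,0],[0,0,0],[0,0,0],[0,0,0],[0,0,0],[0,0,0]],"fingers":[0,0,0,0,0,0,0,0,0]}'
python3 th.py; python3 -c "
from h import *
print(inv([.622,.100,.21]))
d=env.snapshot('top')
for nm,uv in(('x',0),):
  pass
i=d['img'][140:330,80:440,::-1]; cv2.imwrite('pics/t9.png',cv2.resize(i,None,fx=2.2,fy=2.2))"
```

```text
time_s: 23.43
ee_pos: [0.5518, 0.3448, 0.2066]
tcp_rot: [-0.001, 1.0, 0.01, 0.002]
wrist_force: [-0.9, -0.8, -0.9]
gripper_width: 0.005
grasp_force: 0.0
red extent: max v 373 right corner 298 342
[ 6.67 24.56 -0.54]
```

View pics/t9.png

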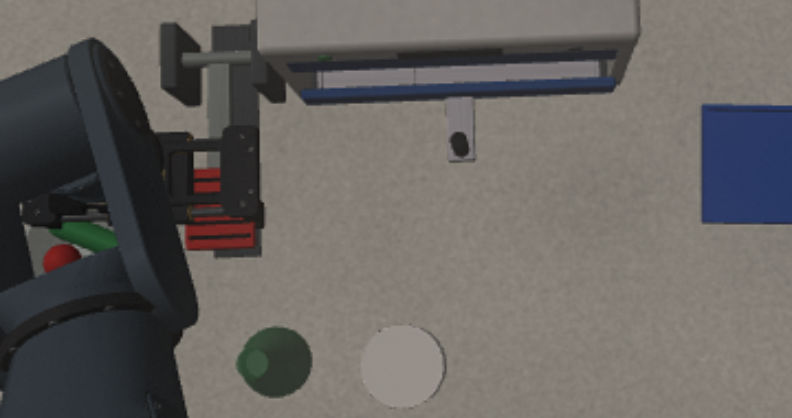

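The treadle is back up, the drawer is home and the bystanders have not moved. The post top is at about crop (459,143), so I'll grip the post again and pull.

```bash
python3 -m inch '{"translation":[[1,4,0],[2,8,0],[3,12,0],[4,16,0],[5.5,20,0],[6.5,23.5,0],[6.8,24.5,0],[6.8,24.5,0],[6.8,24.5,0],[6.8,24.5,4],[6.8,24.5,8],[6.8,24.5,12],[6.8,24.5,15],[6.8,24.5,16.3],[6.8,24.5,16.3],[6.8,24.5,16.3]],"angular":[[0,0,0],[0,0,0],[0,0,0],[0,0,0],[0,0,0],[0,0,0],[0,0,0],[0,0,0],[0,0,0],[0,0,0],[0,0,0],[0,0,0],[0,0,0],[0,0,0],[0,0,0],[0,0,0]],"fingers":[5.5,5.5,5.5,5.5,5.5,5.5,5.5,5.5,5.5,5.5,5.5,5.5,5.5,5.5,5.5,5.5]}'
python3 -m inch '{"translation":[[0,0,0],[0,0,0],[0,0,0],[0,0,0],[0,0,0],[0,0,0],[0,0,0],[0,0,0]],"angular":[[0,0,0],[0,0,0],[0,0,0],[0,0,0],[0,0,0],[0,0,0],[0,0,0],[0,0,0]],"fingers":[0.5,0.5,0.5,0.5,0.5,0.5,0.5,0.5]}' 30
```

```text
time_s: 24.87
ee_pos: [0.6235, 0.1024, 0.042]
tcp_rot: [-0.0, 1.0, 0.011, -0.0]
wrist_force: [0.1, 0.2, 0.0]
gripper_width: 0.63
grasp_force: 0.0
time_s: 25.53
ee_pos: [0.624, 0.1006, 0.0424]
tcp_rot: [0.0, 1.0, 0.01, 0.0]
wrist_force: [0.1, -1.0, 2.5]
gripper_width: 0.193
grasp_force: 30.0
```

Next I pull the drawer out 17 cm in two gentle calls.

```bash
python3 -m inch '{"translation":[[-0.3,0.1,0],[-0.8,0.1,0],[-1.5,0.1,0],[-2.4,0.1,0],[-3.4,0.1,0],[-4.4,0.1,0],[-5.4,0.1,0],[-6.4,0.1,0],[-7.4,0.1,0],[-8.4,0.1,0],[-9.4,0.1,0],[-10.4,0.1,0],[-11.4,0.1,0],[-12.4,0.1,0],[-13.4,0.1,0],[-14.4,0.1,0],[-15.2,0.1,0],[-15.7,0.1,0],[-16,0.1,0],[-16,0.1,0]],"angular":[[0,0,0],[0,0,0],[0,0,0],[0,0,0],[0,0,0],[0,0,0],[0,0,0],[0,0,0],[0,0,0],[0,0,0],[0,0,0],[0,0,0],[0,0,0],[0,0,0],[0,0,0],[0,0,0],[0,0,0],[0,0,0],[0,0,0],[0,0,0]],"fingers":[0.5,0.5,0.5,0.5,0.5,0.5,0.5,0.5,0.5,0.5,0.5,0.5,0.5,0.5,0.5,0.5,0.5,0.5,0.5,0.5]}'
python3 -m inch '{"translation":[[-0.3,0,0],[-0.6,0,0],[-0.8,0,0],[-0.8,0,0],[-0.8,0,0],[-0.8,0,0],[-0.8,0,0],[-0.8,0,0],[-0.8,0,-4],[-0.8,0,-8],[-0.8,0,-12],[-0.8,0,-13],[-0.8,0,-13],[-0.8,0,-13]],"angular":[[0,0,0],[0,0,0],[0,0,0],[0,0,0],[0,0,0],[0,0,0],[0,0,0],[0,0,0],[0,0,0],[0,0,0],[0,0,0],[0,0,0],[0,0,0],[0,0,0]],"fingers":[0.5,0.5,0.5,0.5,4,4,4,4,4,4,4,4,4,4]}'
python3 - <<'E'
from h import *
np.set_printoptions(precision=4,suppress=True)
for n in("top","side"):
    d=env.snapshot(n)
    for k in("red","green"):
        for b in blobs(d,*COL[k],20): print(n,k,b,w(d,b[0],.088))
    i=d["img"][::,:,::-1]; cv2.imwrite("pics/%s10.png"%n,i)
a=cv2.resize(cv2.imread("pics/side10.png")[100:360,220:460],None,fx=2.2,fy=2.2); cv2.imwrite("pics/s10.png",a)
print(inv([.575,.197,.17]))
E
```

```text
time_s: 27.2
ee_pos: [0.4624, 0.0969, 0.0423]
tcp_rot: [-0.0, 1.0, 0.01, -0.001]
wrist_force: [0.5, 5.5, 7.1]
gripper_width: 0.195
grasp_force: 30.0
time_s: 28.37
ee_pos: [0.4555, 0.0962, 0.1721]
tcp_rot: [0.0, 1.0, 0.01, 0.0]
wrist_force: [0.1, -0.6, -0.4]
gripper_width: 0.463
grasp_force: 0.0
top red ([333.9, 224.1], 302, [324, 215, 20, 19]) [ 0.5708 -0.006   0.088 ]
top red ([179.5, 234.1], 858, [164, 216, 32, 37]) [0.555  0.3435 0.088 ]
top red ([105.3, 257.5], 120, [100, 251, 12, 15]) [0.5052 0.5099 0.088 ]
top red ([123.1, 263.9], 115, [118, 258, 12, 14]) [0.49   0.4695 0.088 ]
top green ([245.5, 225.0], 282, [236, 216, 20, 19]) [0.5728 0.1942 0.088 ]
side red ([311.8, 225.3], 197, [304, 219, 17, 14]) [ 0.5704 -0.      0.088 ]
side red ([274.2, 354.4], 1182, [249, 335, 50, 39]) [0.5528 0.3596 0.088 ]
side red ([288.4, 432.2], 267, [280, 423, 18, 19]) [0.4831 0.5055 0.088 ]
side red ([273.9, 451.6], 320, [265, 442, 19, 21]) [0.4973 0.5454 0.088 ]
side green ([287.5, 290.0], 261, [278, 282, 20, 17]) [0.5718 0.2003 0.088 ]
side green ([264.0, 429.9], 562, [247, 411, 36, 39]) [0.5253 0.5121 0.088 ]
[12.28 -9.83  0.01]
```

View pics/s10.png

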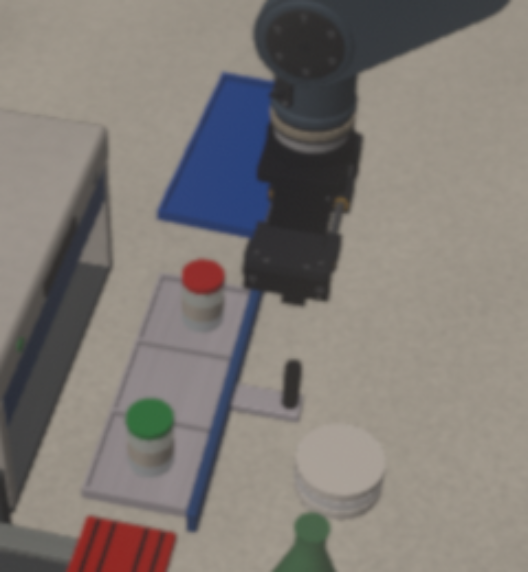

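Both jars are upright with their lids home: red at about crop (203,277), green at (150,418), each about 2.5 px lower than before. Green goes to the tray first.

```bash
python3 -m inch '{"translation":[[4,-3,0],[8,-6,0],[11,-9,0],[12.1,-9.7,0],[12.1,-9.7,0],[12.1,-9.7,0],[12.1,-9.7,4],[12.1,-9.7,8],[12.1,-9.7,11],[12.1,-9.7,13],[12.1,-9.7,13.6],[12.1,-9.7,13.6],[12.1,-9.7,13.6],[12.1,-9.7,13.6],[12.1,-9.7,13.6],[12.1,-9.7,13.6],[12.1,-9.7,13.6],[12.1,-9.7,13.6],[12.1,-9.7,13.6]],"angular":[[0,0,0],[0,0,0],[0,0,0],[0,0,0],[0,0,0],[0,0,0],[0,0,0],[0,0,0],[0,0,0],[0,0,0],[0,0,0],[0,0,0],[0,0,0],[0,0,0],[0,0,0],[0,0,0],[0,0,0],[0,0,0],[0,0,0]],"fingers":[7,7,7,7,7,7,7,7,7,7,7,7,4,4,4,4,4,4,4]}' 25
python3 -c "
from h import *
print(inv([.597,-.39,.021]))"
```

```text
time_s: 30.05
ee_pos: [0.5759, 0.1965, 0.0373]
tcp_rot: [-0.0, 1.0, 0.01, 0.001]
wrist_force: [0.4, 2.2, 6.2]
gripper_width: 0.533
grasp_force: 25.0
[ 0.93 58.69  1.57]
```

```bash
python3 -m inch '{"translation":[[0,0,-4],[0,0,-8],[0,0,-12],[0,0,-13.5],[0.1,4,-13.5],[0.1,8,-13.5],[0.2,12,-13.5],[0.2,16,-13.5],[0.3,20,-13.5],[0.4,24,-13.5],[0.4,28,-13.5],[0.5,32,-13.5],[0.5,36,-13.5],[0.6,40,-13.5],[0.6,44,-13.5],[0.7,48,-13.5],[0.8,52,-13.5],[0.9,56,-13.5],[0.9,58.7,-13.5],[0.9,58.7,-13.5]],"angular":[[0,0,0],[0,0,0],[0,0,0],[0,0,0],[0,0,0],[0,0,0],[0,0,0],[0,0,0],[0,0,0],[0,0,0],[0,0,0],[0,0,0],[0,0,0],[0,0,0],[0,0,0],[0,0,0],[0,0,0],[0,0,0],[0,0,0],[0,0,0]],"fingers":[4,4,4,4,4,4,4,4,4,4,4,4,4,4,4,4,4,4,4,4]}'
python3 -m inch '{"translation":[[0,0,0],[0,0,3],[0,0,6],[0,0,9],[0,0,11],[0,0,12],[0,0,12],[0,0,12]],"angular":[[0,0,0],[0,0,0],[0,0,0],[0,0,0],[0,0,0],[0,0,0],[0,0,0],[0,0,0]],"fingers":[4,4,4,4,4,4,4,4]}'
python3 -c "
from h import *
print(inv([.597,-.39,.0225]))"
```

```text
time_s: 31.72
ee_pos: [0.5943, -0.3984, 0.1697]
tcp_rot: [0.002, 1.0, 0.007, -0.0]
wrist_force: [-0.3, -0.3, -2.0]
gripper_width: 0.526
grasp_force: 25.0
time_s: 32.38
ee_pos: [0.5959, -0.3897, 0.051]
tcp_rot: [-0.0, 1.0, 0.011, -0.0]
wrist_force: [0.2, -0.6, -1.3]
gripper_width: 0.526
grasp_force: 25.0
[0.11 0.03 2.85]
```

```bash
python3 -m inch '{"translation":[[0,0,1.5],[0,0,2.4],[0,0,2.8],[0,0,2.8],[0,0,2.8],[0,0,2.8],[0,0,2.8],[0,0,2.8],[0,0,0],[0,0,-4],[0,0,-8],[0,0,-12],[0,0,-12],[0,0,-12]],"angular":[[0,0,0],[0,0,0],[0,0,0],[0,0,0],[0,0,0],[0,0,0],[0,0,0],[0,0,0],[0,0,0],[0,0,0],[0,0,0],[0,0,0],[0,0,0],[0,0,0]],"fingers":[4,4,4,4,7,7,7,7,7,7,7,7,7,7]}'
python3 - <<'E'
from h import *
np.set_printoptions(precision=4,suppress=True)
d=env.snapshot("side")
for k in("red","green"):
    for b in blobs(d,*COL[k],20)[:2]: print(k,b,w(d,b[0],.088),w(d,b[0],.073))
print(inv([.571,-.0055,.17]))
E
```

```text
time_s: 33.55
ee_pos: [0.5979, -0.3927, 0.1761]
tcp_rot: [0.003, 1.0, 0.01, 0.003]
wrist_force: [0.1, 0.5, -0.4]
gripper_width: 0.802
grasp_force: 0.0
red ([311.8, 225.2], 192, [304, 219, 17, 14]) [ 0.5705 -0.0003  0.088 ] [ 0.5741 -0.0151  0.073 ]
red ([274.2, 354.5], 1175, [250, 335, 49, 39]) [0.5527 0.3598 0.088 ] [0.5561 0.3505 0.073 ]
green ([338.4, 133.5], 104, [332, 129, 14, 10]) [ 0.5886 -0.3642  0.088 ] [ 0.5925 -0.3846  0.073 ]
green ([264.0, 429.9], 558, [247, 411, 36, 39]) [0.5253 0.5121 0.088 ] [0.5282 0.505  0.073 ]
[ -1.74 -38.63   0.21]
```

```bash
python3 -m inch '{"translation":[[-0.2,-4,0],[-0.4,-8,0],[-0.6,-12,0],[-0.8,-16,0],[-1,-20,0],[-1.2,-24,0],[-1.4,-28,0],[-1.6,-32,0],[-1.8,-36,0],[-1.8,-38.5,0],[-1.8,-38.5,0],[-1.8,-38.5,0],[-1.8,-38.5,0]],"angular":[[0,0,0],[0,0,0],[0,0,0],[0,0,0],[0,0,0],[0,0,0],[0,0,0],[0,0,0],[0,0,0],[0,0,0],[0,0,0],[0,0,0],[0,0,0]],"fingers":[7,7,7,7,7,7,7,7,7,7,7,7,7]}'
python3 -c "
from h import *
print(inv([.571,-.0055,.036]))
d=env.snapshot('side')
for b in blobs(d,*COL['red'],20)[:1]: print(b,w(d,b[0],.088))"
python3 -m inch '{"translation":[[0,0,4],[0,0,8],[0,0,11],[0,0,13],[0,0,13.4],[0,0,13.4],[0,0,13.4],[0,0,13.4],[0,0,13.4],[0,0,13.4],[0,0,13.4],[0,0,13.4],[0,0,13.4]],"angular":[[0,0,0],[0,0,0],[0,0,0],[0,0,0],[0,0,0],[0,0,0],[0,0,0],[0,0,0],[0,0,0],[0,0,0],[0,0,0],[0,0,0],[0,0,0]],"fingers":[7,7,7,7,7,7,4,4,4,4,4,4,4]}' 25
python3 -c "
from h import *
print(inv([.597,-.235,.0225]))"
```

```text
time_s: 34.68
ee_pos: [0.5694, -0.0066, 0.1699]
tcp_rot: [0.0, 1.0, 0.01, -0.001]
wrist_force: [0.4, -0.2, -0.4]
gripper_width: 0.809
grasp_force: 0.0
[ 0.19 -0.11 13.39]
([311.8, 225.2], 196, [304, 219, 17, 14]) [ 5.70498403e-01 -3.46380218e-04  8.80000000e-02]
time_s: 35.82
ee_pos: [0.5708, -0.0058, 0.0381]
tcp_rot: [-0.0, 1.0, 0.01, 0.001]
wrist_force: [-0.3, 2.5, 5.5]
gripper_width: 0.529
grasp_force: 24.9
[ 2.16 22.97  1.56]
```

```bash
python3 -m inch '{"translation":[[0,0,-4],[0,0,-8],[0,0,-10],[0.4,4,-10],[0.8,8,-10],[1.2,12,-10],[1.6,16,-10],[2,19,-10],[2.2,22,-10],[2.2,23,-10],[2.2,23,-10],[2.2,23,-10],[2.2,23,-7],[2.2,23,-4],[2.2,23,-2],[2.2,23,-1.5],[2.2,23,-1.5],[2.2,23,-1.5]],"angular":[[0,0,0],[0,0,0],[0,0,0],[0,0,0],[0,0,0],[0,0,0],[0,0,0],[0,0,0],[0,0,0],[0,0,0],[0,0,0],[0,0,0],[0,0,0],[0,0,0],[0,0,0],[0,0,0],[0,0,0],[0,0,0]],"fingers":[4,4,4,4,4,4,4,4,4,4,4,4,4,4,4,4,4,4]}'
python3 -c "
from h import *
print(inv([.597,-.235,.0228]))"
```

```text
time_s: 37.32
ee_pos: [0.5971, -0.2346, 0.0526]
tcp_rot: [0.0, 1.0, 0.011, 0.0]
wrist_force: [-0.0, 0.6, -2.7]
gripper_width: 0.534
grasp_force: 24.9
[-0.01  0.04  2.98]
```

```bash
python3 -m inch '{"translation":[[0,0,1.5],[0,0,2.4],[0,0,2.9],[0,0,2.9],[0,0,2.9],[0,0,2.9],[0,0,2.9],[0,0,2.9],[0,0,0],[0,0,-4],[0,0,-8],[0,0,-12],[0,0,-12],[0,0,-12],[0,0,-12]],"angular":[[0,0,0],[0,0,0],[0,0,0],[0,0,0],[0,0,0],[0,0,0],[0,0,0],[0,0,0],[0,0,0],[0,0,0],[0,0,0],[0,0,0],[0,0,0],[0,0,0],[0,0,0]],"fingers":[4,4,4,4,7,7,7,7,7,7,7,7,7,7,7]}'
python3 - <<'E'
from h import *
np.set_printoptions(precision=4,suppress=True)
d=env.snapshot("side")
for k in("red","green"):
    for b in blobs(d,*COL[k],20)[:2]: print(k,b,w(d,b[0],.073))
print(inv([.454,.096,.17]))
E
```

```text
time_s: 38.57
ee_pos: [0.5961, -0.2356, 0.1722]
tcp_rot: [0.0, 1.0, 0.01, -0.0]
wrist_force: [0.1, 0.1, -1.4]
gripper_width: 0.802
grasp_force: 0.0
red ([323.7, 168.0], 128, [317, 163, 15, 11]) [ 0.5966 -0.228   0.073 ]
red ([274.2, 354.5], 1176, [249, 335, 50, 39]) [0.5561 0.3505 0.073 ]
green ([338.4, 133.5], 109, [332, 129, 14, 10]) [ 0.5925 -0.3846  0.073 ]
green ([264.0, 429.9], 558, [247, 411, 36, 39]) [0.5282 0.505  0.073 ]
[-13.48 -33.39   0.17]
```

Both jars stand in the tray. Next I go to the post and push the empty drawer home.

```bash
python3 -m inch '{"translation":[[-1.6,-4,0],[-3.2,-8,0],[-4.8,-12,0],[-6.4,-16,0],[-8,-20,0],[-9.6,-24,0],[-11.2,-28,0],[-13,-32,0],[-13.5,-33.4,0],[-13.5,-33.4,0],[-13.5,-33.4,0],[-13.5,-33.4,4],[-13.5,-33.4,8],[-13.5,-33.4,11],[-13.5,-33.4,12.8],[-13.5,-33.4,12.9],[-13.5,-33.4,12.9]],"angular":[[0,0,0],[0,0,0],[0,0,0],[0,0,0],[0,0,0],[0,0,0],[0,0,0],[0,0,0],[0,0,0],[0,0,0],[0,0,0],[0,0,0],[0,0,0],[0,0,0],[0,0,0],[0,0,0],[0,0,0]],"fingers":[5.5,5.5,5.5,5.5,5.5,5.5,5.5,5.5,5.5,5.5,5.5,5.5,5.5,5.5,5.5,5.5,5.5]}'
python3 -m inch '{"translation":[[0,0,0],[0,0,0],[0,0,0],[0,0,0],[0,0,0],[0,0,0],[0,0,0],[0,0,0]],"angular":[[0,0,0],[0,0,0],[0,0,0],[0,0,0],[0,0,0],[0,0,0],[0,0,0],[0,0,0]],"fingers":[0.5,0.5,0.5,0.5,0.5,0.5,0.5,0.5]}' 20
```

```text
time_s: 40.03
ee_pos: [0.4545, 0.0943, 0.0416]
tcp_rot: [0.0, 1.0, 0.009, -0.002]
wrist_force: [-0.1, -0.5, 0.6]
gripper_width: 0.632
grasp_force: 0.0
time_s: 40.7
ee_pos: [0.4551, 0.0968, 0.0435]
tcp_rot: [-0.001, 1.0, 0.009, 0.001]
wrist_force: [0.6, 6.0, 3.6]
gripper_width: 0.193
grasp_force: 20.0
```

```bash
python3 -m inch '{"translation":[[0.5,0,0],[1.5,0,0],[3,0,0],[4.5,0,0],[6,0,0],[7.5,0,0],[9,0,0],[10.5,0,0],[12,0,0],[13.5,0,0],[14.5,0,0],[15.3,0,0],[16,0,0],[16.6,0,0],[17,0,0],[17.4,0,0],[17.6,0,0],[17.6,0,0],[17.6,0,0]],"angular":[[0,0,0],[0,0,0],[0,0,0],[0,0,0],[0,0,0],[0,0,0],[0,0,0],[0,0,0],[0,0,0],[0,0,0],[0,0,0],[0,0,0],[0,0,0],[0,0,0],[0,0,0],[0,0,0],[0,0,0],[0,0,0],[0,0,0]],"fingers":[0.5,0.5,0.5,0.5,0.5,0.5,0.5,0.5,0.5,0.5,0.5,0.5,0.5,0.5,0.5,0.5,0.5,0.5,0.5]}'
```

```text
time_s: 42.28
ee_pos: [0.6231, 0.1006, 0.0434]
tcp_rot: [-0.001, 1.0, 0.01, -0.008]
wrist_force: [-12.8, 2.8, 13.5]
gripper_width: 0.201
grasp_force: 20.0
```

```bash
python3 -m inch '{"translation":[[-0.4,0,0],[-0.4,0,0],[-0.4,0,0],[-0.4,0,0],[-0.4,0,0],[-0.4,0,0],[-0.4,0,-4],[-0.4,0,-8],[-0.4,0,-12],[-0.4,0,-16],[-4,0,-18],[-8,0,-18],[-12,0,-18],[-14,0,-18],[-14,0,-18],[-14,0,-18]],"angular":[[0,0,0],[0,0,0],[0,0,0],[0,0,0],[0,0,0],[0,0,0],[0,0,0],[0,0,0],[0,0,0],[0,0,0],[0,0,0],[0,0,0],[0,0,0],[0,0,0],[0,0,0],[0,0,0]],"fingers":[0.5,5,5,5,5,5,5,5,5,5,5,5,5,5,5,5]}'
python3 - <<'E'
from h import *
np.set_printoptions(precision=4,suppress=True)
d=env.snapshot("side"); a=cv2.resize(d["img"][100:380,130:430,::-1],None,fx=2,fy=2); cv2.imwrite("pics/s11.png",a)
for k in("red","green"):
    for b in blobs(d,*COL[k],20)[:2]: print(k,b,w(d,b[0],.073))
E
```

```text
time_s: 43.62
ee_pos: [0.4905, 0.0961, 0.2235]
tcp_rot: [0.0, 1.0, 0.01, 0.001]
wrist_force: [0.7, -0.1, 0.5]
gripper_width: 0.574
grasp_force: 0.0
red ([321.3, 167.8], 80, [317, 163, 9, 11]) [ 0.6028 -0.2272  0.073 ]
red ([274.3, 354.5], 1172, [250, 335, 49, 39]) [0.5559 0.3504 0.073 ]
green ([264.0, 429.9], 561, [247, 411, 36, 39]) [0.5282 0.505  0.073 ]
```

View pics/s11.png

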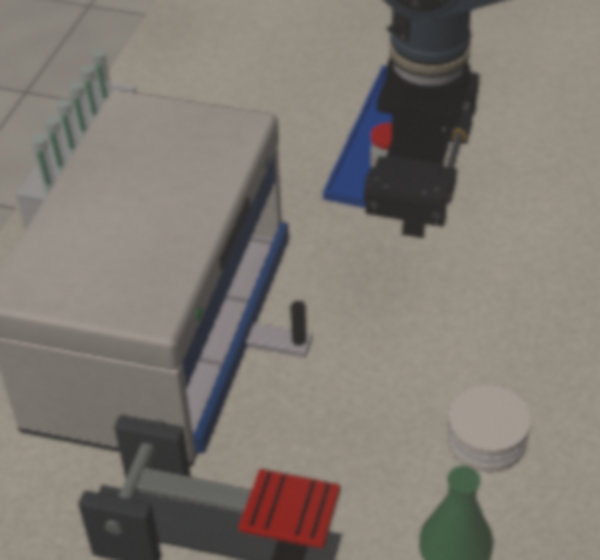

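The drawer looks home with the post top at about (279,252), and the treadle is up. The arm hides the green jar here, so I'll check the numbers from the top view.

```bash
python3 - <<'E'
from h import *
np.set_printoptions(precision=4,suppress=True)
s=env.snapshot("side"); print("post",w(s,(279,253),.086))
d=env.snapshot("top"); cv2.imwrite("pics/t12.png",d["img"][...,::-1])
for k in("red","green"):
    for b in blobs(d,*COL[k],20): print(k,b,w(d,b[0],.073))
for nm,(x,y,z) in dict(tray=(.597,-.311,.005)).items(): print(nm,px(d,(x,y,z)))
for uv in ((223,320),(260,320)): print(d["img"][uv[1],uv[0]])
E
```

```text
post [0.6196 0.1017 0.086 ]
red ([433.5, 211.6], 273, [424, 203, 20, 19]) [ 0.5974 -0.2362  0.073 ]
red ([179.6, 234.2], 865, [164, 216, 32, 37]) [0.5566 0.3471 0.073 ]
red ([105.3, 257.7], 123, [100, 251, 12, 15]) [0.506  0.5159 0.073 ]
red ([123.3, 263.6], 113, [118, 258, 13, 13]) [0.4918 0.4746 0.073 ]
green ([501.5, 212.5], 298, [492, 203, 20, 20]) [ 0.5922 -0.3923  0.073 ]
green ([103.8, 240.0], 20, [102, 237, 5, 7]) [0.5467 0.5203 0.073 ]
tray [458.1158 215.6577]
[58 61 67]
[54 59 64]
```

View pics/t12.png

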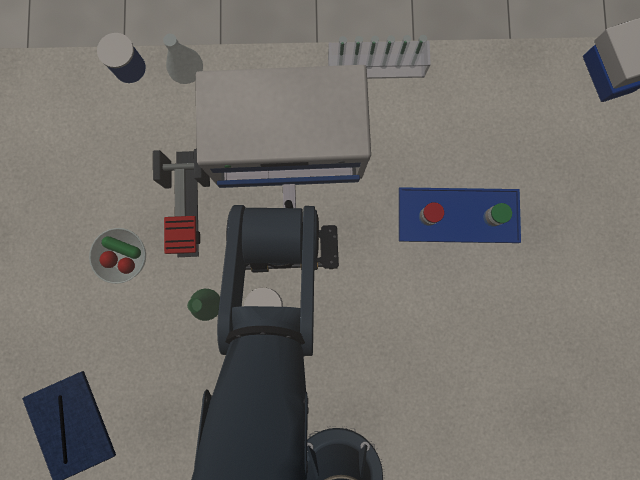

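The top view shows both jars upright in the tray at (433,212) and (501,213), the drawer home and the treadle up. The bystanders are in place and the arm is clear of everything, so I'm handing in.

```bash
python3 -c "
from bench import env
print(env.close_job())"
```

```text
the job is handed in; nothing more can be done
None
```

The job is handed in, with no verdict returned: only the red and green jars were on the bench, both now stand upright in the blue tray with lids pressed home, the drawer is home, the treadle is up, and the flask, bowl and dishes look unmoved.

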